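Scan the full vial rack

ROBOT

A 6-joint arm with a two-finger parallel gripper is mounted at the origin on a cart in front of the work surface, level with it; the furniture and walls round the work are solid. World frame = base frame: x ahead of the robot, y to its left, z up, the work surface at z = 0. Lengths are in m, angles in rad, forces in N, time in s.
With the tool pointing down it reaches from about 0.325 to 0.875 m from the base axis. Payload 4.4 kg.
Tool frame: the origin (TCP) lies midway between the tips of the shut fingers; the grasp point (between the pads) lies 19 mm behind it; z points along the fingers, y is the line along which they close (so a half turn about z gives the same grasp; the last joint's range is limited). The gripper opens to 85 mm and grips with 20 to 120 N. Pads are 22 mm wide; open, the fingers measure 114 mm over their backs; the gripper's body (76 mm by 85 mm) begins 54 mm behind the grasp point. The pads swing forward as they close: fully open they stand 13 mm farther back than shut.
Start: joints at [-1.427, 0.207, 1.542, -0, 1.393, -0.15], TCP at [0.167, -0.55, 0.231] pointing down, gripper open.
Joint ranges: [-2.73, 2.73], [-0.86, 2.22], [0.23, 2.46], [-1.11, 4.25], [0.08, 2.63], [-2.82, 2.82]. Speed limits (rad/s): [2.79, 2.79, 3.14, 3.14, 3.14, 3.14].

INTERFACE

Orientations are given as a rotation vector (axis times angle).
In Python, from plant import state, grab_frame, job_done gives the robot as it stands. The module is installed in compiled form; this text tells all that it offers.
- The arm moves only by the shell command python3 -m jog 'ROWS' [OPENING] [FORCE]. ROWS is JSON, a list of rows, each a list of 2 entries, a list of its own where there are three numbers: the shift along the world's x, y, z in m, then the turn, a rotation vector about the world's x, y, z in degrees. In form: [[[dx, dy, dz], [wx, wy, wz]], ...]. A call has 1 to 12 rows; each row is the pose to reach, as a shift and turn from the pose commanded when the call began; what a row does not reach only later rows make up. A row lasts 1/10 s, in which the tool goes at most 50 mm and 8.59 degrees, less where a joint would pass 70% of its speed; a pose out of reach is approached as far as the arm can. A call with a gripper value outside its range is refused whole. OPENING is the opening, from -1 (shut) to 1 (fully open), set as the call begins (- or left out, the last holds). The fingers move at their own pace and stop on an object; FORCE is the grip in N (left out, the last holds). Time passes only in rows, so rows that repeat a pose let the fingers close. It gives the time, the measured TCP pose, the force, the opening and the grip force at its end, in the units of the state.
- state(): the state, without advancing time (a new reading comes with each control period).
- grab_frame(name): name is "scene" or "top" or "wrist"; returns a dict with "pixels" (384x512x3 uint8, red, green, blue), "intrinsics" (3x3 intrinsics, pixels), "world_to_cam" (4x4, takes a point from world to camera coordinates); the wrist camera has in their place "T_tool_cam" (4x4, takes a point from camera to tool coordinates, whose origin is the TCP and whose axes are the flange's). Camera axes: x right, y down, z forward; pixel columns grow to the right and rows downward; lengths in m; the calibration is good to about 2 mm. A picture is of the moment at which its call begins: read the wrist's pose just before it. There is no depth.
- job_done(): hands the job in; it is judged then, once.
The state is a dict: "time_s": time; "joint_pos": joint angles; "joint_vel": joint speeds; "tau": joint torques, N m; "ee_pos": TCP position; "tool_rot": TCP orientation; "force": force on the tool from outside, world axes, zero at the start; "wrist_torque": the same for the moment, N m; "gripper_width": opening from 0.0 (shut) to 1.0 (fully open); "grasp_force": force on a finger pad.
Only numpy, scipy, OpenCV 4.12 (cv2) and the standard library are available. Lean on these libraries where they do the work, as an engineer would, in place of code of your own. Each camera call takes 0.05 s, during which the arm holds its last target. There are 200 camera calls.

TASK

Log the full vial rack: take the hand-held reader out of its fork stand, set the reader's sprung hood squarely and centrally over the printed code on the sloping front of the rack whose four places all hold a vial, press gently until the hood is felt to give about 5 mm, and keep it still there for about a second and a half. Then hang the reader back in its own fork with its collar fully seated, and let go. Do not touch the other rack with the reader, and leave the dropper bottle, the pin box and the wooden pinning block where they are.

Things in the scene. Friction and masses are not known exactly. Their poses are not given: they have to be found in the camera images.
- reader: Hand-held contact code reader, 0.22 kg, black barrel over a grey collar over a round nose, hanging upright in the stand's wide fork. Origin: centre of the underside of its square collar (50 x 50 x 8 mm); z along its axis from nose to butt (up while it hangs), x and y along the collar's sides. Below the collar: 24 mm square neck (z 0 to -30 mm), 34 mm round sleeve (to -62 mm), then the nose.
- reader_grip (a point): Where to grip: middle of the barrel, on the axis 42 mm above the collar's underside; axes as the reader's. The barrel is 40 mm along x, 34 mm along y (35 mm over its rubber) and runs from 8 to 70 mm above the collar's underside; grip across y, firmly, and let the nose strike nothing on the way, or the reader swings between the pads.
- reader_aim (a point): Point on the reader's axis 100 mm below the collar's underside. The nose is a telescopic tube with a round open hood (40 mm outside, 33 mm inside, flat rim). The tube is clamped where the last user left it, 0 to 12 mm out, which is not reported: the rim lies 0 to 12 mm beyond this point, so contact must be felt or seen.
- hood (a joint): How far the sprung hood is pushed in towards the barrel, m: 0 free, 0.008 at its stop. It starts to give at about 4 N and takes 8 N at 5 mm, 11 N at the stop; the tube's clamp holds against that.
- stand: Fixed metal fork stand; -x is its open front, z up; origin on the bench under the middle of the wide fork, the reader's own. Base 130 x 175 mm. The narrower fork at y = -85 mm holds a vacuum pen (fixed, top 182 mm above the bench); two posts, 150 mm high, stand at x = +44 mm.
- seat (a point): Where the reader's origin is when seated: 150 mm above the bench, axes as the stand's. Two prongs with a 30 mm slot between, open to -x, end at x = -34 mm. Ridges 5 mm high leave a 57 x 57 mm recess for the collar. The neck fits the slot, sleeve and hood do not: lift the reader 8 to 15 mm, draw it at least 65 mm to -x and it is clear; hang it back in reverse.
- rack_full: Fixed grey vial rack with all four places filled. Origin on the bench under the top edge of its sloping front; -x is the front, y along the row of vials. 132 mm long; x from -51 to +46 mm; block 50 mm high, vials reach 76 mm. The front face slopes at 35 degrees to the bench.
- rack_full_label: White card (54 x 62 mm) on the full rack's sloping front with a 16 mm square black code in its middle. Origin: middle of the card's face; z out of the face (35 degrees from vertical, leaning to the rack's front), x up the slope, y along the rack.
- rack_part: The other rack, same shape, size and card, but with one vial and three empty places; fixed; axes as the full rack's. Not to be touched with the reader.
- dropper: Brown dropper bottle with a black bulb, 33 x 34 x 102 mm, origin at the middle of its underside. Bystander.
- pin_box: Green pin box, 54 x 84 x 21 mm, origin at the middle of its underside. Bystander.
- pblock: Stepped wooden pinning block, 30 x 78 x 26 mm, origin at the middle of its underside. Bystander.

How it is judged:
On the way:
1. The held reader is kept still on the full rack's card for 1 s: axis within 6 mm of the code's middle (card x and y) and within 8 degrees of square, hood pushed in at least 2.5 mm (x of reader_aim in the frame of rack_full_label between -0.006 and 0.006 m and y of reader_aim in the frame of rack_full_label between -0.006 and 0.006 m and angle between the z axis of reader and the z axis of rack_full_label, either way round below 0.14 rad and value of joint hood above 0.0025 m and contact force between reader and rack_full above 3 N and linear speed of reader below 0.02 m/s and contact force between the fingers and reader above 2 N), for 1 s.
At the end, for the whole second after the job is handed in: The reader hangs upright in its own wide fork, its collar within 7 mm of the recess's middle and within 3 mm of fully down, its axis within 3 degrees of the stand's, at rest, hood free (less than 1.5 mm in), and released (x of reader in the frame of seat between -0.007 and 0.007 m and y of reader in the frame of seat between -0.007 and 0.007 m and z of reader in the frame of seat between -0.003 and 0.003 m and angle between the z axis of reader and the z axis of seat, either way round below 0.06 rad and angle between reader's own z axis and vertical below 0.3 rad and linear speed of reader below 0.02 m/s and value of joint hood below 0.0015 m and not (contact force between the fingers and reader above 0.1 N)); the robot touches nothing.
It fails at once if The reader is rammed against the full rack (over 25 N) (contact force between reader and rack_full above 25 N).
It fails at once if The reader touches the other rack (over 1 N) (contact force between reader and rack_part above 1 N).
It fails at once if The dropper bottle, the pin box or the pinning block is shifted by more than 20 mm (distance of any of dropper, pin_box, pblock from where it was at the start of the episode above 0.02 m).
It also fails if it takes over 51 s, if anything falls off the work surface, if the arm or the gripper's body presses on something with over 40 N, if the wrist force passes 120 N, or if a joint passes its speed limit or range.

## Working session

There is one attempt and no reset: what is moved stays moved. The work goes in short steps, Python scripts to look and compute and a shell command to move; the robot and the scene stay as the last step left them, time stands still between calls to the robot, and variables do not carry over. Pictures are saved under pics/ and viewed, at most 10 in all, crops included, and the job is handed in when it is done.

```bash
mkdir -p pics; cat > h.py <<'E'
import numpy as np, cv2, json
from plant import state, grab_frame
def snap(n,f):
    d=grab_frame(n); cv2.imwrite(f,d["pixels"][:,:,::-1])
    np.savez(f+'.npz',**{k:np.array(v) for k,v in d.items() if k!='pixels'}); return d
E
python3 - <<'E'
from h import *
s=state();print(s)
for n in("scene","top"):
    d=snap(n,f"pics/{n}.png");print(n,d["intrinsics"],d["world_to_cam"])
a=cv2.imread("pics/scene.png");b=cv2.imread("pics/top.png")
cv2.imwrite("pics/t2.png",cv2.resize(b,(800,600),interpolation=cv2.INTER_CUBIC))
cv2.imwrite("pics/s2.png",cv2.resize(a,(800,600),interpolation=cv2.INTER_CUBIC))
E
```

```text
{'time_s': 0.0, 'joint_pos': array([-1.42650685e+00,  2.07443399e-01,  1.54297180e+00, -4.44953425e-05,
        1.39346351e+00, -1.50470269e-01]), 'joint_vel': array([-0.00059721, -0.00087938, -0.00018688, -0.00059531,  0.00085819,
        0.00207013]), 'tau': array([ 9.21969950e-04, -3.83026779e+01, -2.91598696e+01, -2.16765443e-04,
        1.04647101e-02, -2.50075438e-06]), 'ee_pos': array([ 0.16692547, -0.5494474 ,  0.23010399]), 'tool_rot': array([-3.10527215e+00, -4.61009745e-01,  5.76432563e-05]), 'force': array([ 0.68416317, -0.72563104, -0.40193468]), 'wrist_torque': array([ 0.03427835, -0.00588798, -0.04291933]), 'grasp_force': 0.0, 'gripper_width': 1.0027387020870437}
scene [[395.71034418   0.         257.12112732]
 [  0.         395.71034418 191.88279958]
 [  0.           0.           1.        ]] [[-0.54475002 -0.83852341  0.01122064  0.36146281]
 [-0.65204125  0.41511133 -0.63444841  0.36701456]
 [ 0.52734203 -0.3529321  -0.77288376  0.97668199]
 [ 0.          0.          0.          1.        ]]
top [[455.24315628   0.         257.90518546]
 [  0.         455.24315628 196.39762903]
 [  0.           0.           1.        ]] [[-0.00743204 -0.9999574  -0.0054746   0.08684208]
 [-0.99462361  0.00795767 -0.10324998  0.53298723]
 [ 0.10328915  0.00467781 -0.99464037  1.37109907]
 [ 0.          0.          0.          1.        ]]
```

View pics/t2.png

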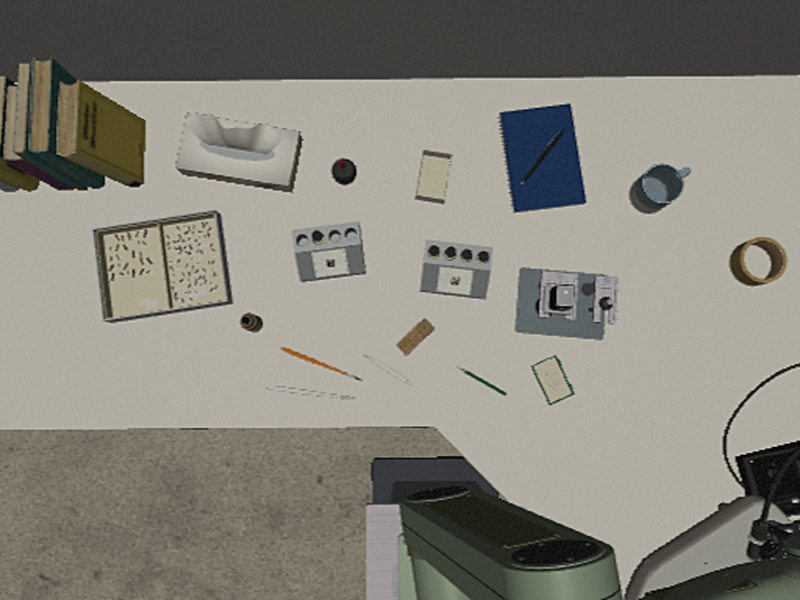

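View pics/s2.png

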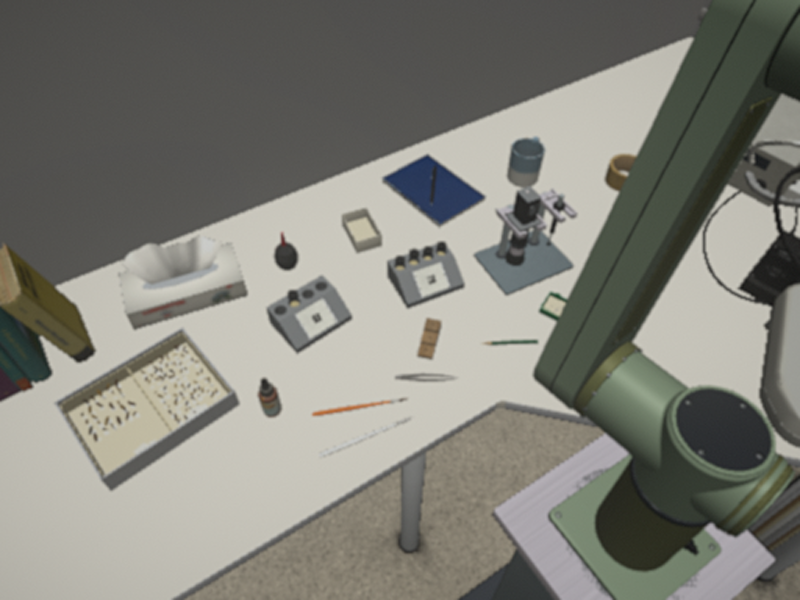

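The top view shows the full rack at about (455,268), the part rack at (330,250) and the stand at (567,300), in 800x600 pixels. Next I'll enlarge a crop.

```bash
python3 - <<'E'
from h import *
b=cv2.imread("pics/top.png")[144:224,266:399]
cv2.imwrite("pics/c1.png",cv2.resize(b,None,fx=6,fy=6,interpolation=cv2.INTER_CUBIC))
E
```

```text
(no output)
```

View pics/c1.png

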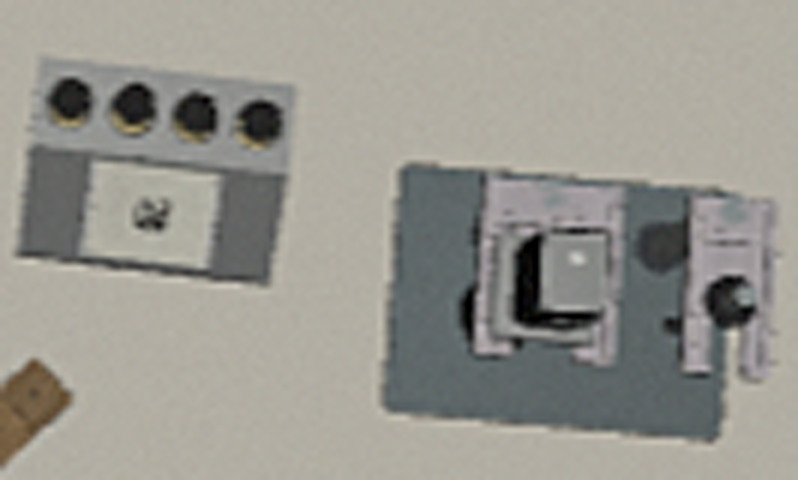

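The full rack's code is at crop (152,215), and its top edge runs (32,147)–(287,173). The butt's top face is centred near (574,270). The stand base corners are (402,165), (722,192), (718,438) and (384,410).

```bash
cat >> h.py <<'E'
from scipy.spatial.transform import Rotation as R
def ray(K,W,uv):
    d=np.linalg.inv(K)@[uv[0],uv[1],1]; return -W[:3,:3].T@W[:3,3], W[:3,:3].T@d
def unp(K,W,uv,z):
    o,d=ray(K,W,uv); return o+d*(z-o[2])/d[2]
def proj(K,W,p):
    c=W[:3,:3]@p+W[:3,3]; c=K@c; return c[:2]/c[2]
E
python3 - <<'E'
from h import *
d=np.load("pics/top.png.npz");K,W=d["intrinsics"],d["world_to_cam"]
np.set_printoptions(precision=4,suppress=True)
f=lambda u,v,z:unp(K,W,(u/6+266-.4,v/6+144-.4),z)[:2]
A=dict(code=(152,215,.032),fl=(18,256,.014),fr=(270,285,.014),tl=(32,147,.05),tr=(287,173,.05),bl=(42,57,.05),br=(295,85,.05),
b1=(402,165,.008),b2=(722,192,.008),b3=(718,438,.008),b4=(384,410,.008),butt=(574,270,.22),butt1=(542,235,.22),butt2=(607,230,.22),
pL=(476,350,.155),pR=(613,362,.155),pBL=(487,174,.155),pBR=(627,184,.155),pen=(745,296,.182))
P={k:f(*v) for k,v in A.items()}
for k,v in P.items():print(k,v)
for a,b in(("fr","fl"),("tr","tl"),("br","bl"),("b2","b1"),("b3","b4"),("pR","pL"),("pBR","pBL"),("butt2","butt1")):
    q=P[b]-P[a];print(a,b,np.linalg.norm(q),np.degrees(np.arctan2(-q[0],q[1])))
for a,b in(("fr","tr"),("fl","tl"),("tr","br"),("b3","b2"),("b4","b1"),("pL","pBL"),("pR","pBR")):
    q=P[b]-P[a];print(a,b,np.linalg.norm(q),np.degrees(np.arctan2(q[1],q[0])))
E
```

```text
code [ 0.5848 -0.0192]
fl [0.5665 0.0493]
fr [ 0.5503 -0.081 ]
tl [0.6176 0.0423]
tr [ 0.6032 -0.0866]
bl [0.6639 0.0368]
br [ 0.6484 -0.0916]
b1 [ 0.6135 -0.1517]
b2 [ 0.5979 -0.318 ]
b3 [ 0.4696 -0.3112]
b4 [ 0.4855 -0.1393]
butt [ 0.5323 -0.1922]
butt1 [ 0.548  -0.1786]
butt2 [ 0.55   -0.2074]
pL [ 0.503  -0.1602]
pR [ 0.4969 -0.2235]
pBL [ 0.5855 -0.1676]
pBR [ 0.5803 -0.2327]
pen [ 0.5243 -0.2781]
fr fl 0.131252941531176 -7.082329347344978
tr tl 0.12977716553049223 -6.370912766543515
br bl 0.12931034533848462 -6.9032613254163895
b2 b1 0.1669874103519407 -5.363811140540603
b3 b4 0.17266942660043375 -5.2587918379960215
pR pL 0.06363138604357256 -5.494488487267337
pBR pBL 0.06539959850857441 -4.615017175410095
butt2 butt1 0.02884977164444798 3.9658818827865603
fr tr 0.05319228782355917 -6.134274917131036
fl tl 0.051577217636433144 -7.755161822934091
tr br 0.04543441880335028 -6.276205512627057
b3 b2 0.1284208550031302 -3.0061956182068754
b4 b1 0.1286292610244963 -5.541510979260438
pL pBL 0.08286952940898074 -5.107988118502493
pR pBR 0.08388007237097808 -6.315221919739003
```

```bash
python3 -m jog '[[[0.03,0.03,0.03],[0,0,-2]],[[0.07,0.07,0.06],[0,0,-5]],[[0.34,0.36,0.1],[0,0,-20]],[[0.34,0.36,0.1],[0,0,-20]],[[0.34,0.36,0.1],[0,0,-20]],[[0.34,0.36,0.1],[0,0,-20]],[[0.34,0.36,0.1],[0,0,-20]],[[0.34,0.36,0.1],[0,0,-20]],[[0.34,0.36,0.1],[0,0,-20]],[[0.34,0.36,0.1],[0,0,-20]],[[0.34,0.36,0.1],[0,0,-20]],[[0.34,0.36,0.1],[0,0,-20]]]' 1 60
python3 -m jog '[[[0,0,0],[0,0,0]],[[0,0,0],[0,0,0]],[[0,0,0],[0,0,0]]]'
python3 - <<'E'
from h import *
s=state();print(s["time_s"],s["ee_pos"],s["tool_rot"],s["joint_pos"],s["joint_vel"])
np.savez("p1.npz",p=s["ee_pos"],r=s["tool_rot"])
d=snap("wrist","pics/w1.png");print(d["intrinsics"],d["T_tool_cam"])
cv2.imwrite("pics/w1b.png",cv2.resize(d["pixels"][:,:,::-1],(800,600),interpolation=cv2.INTER_CUBIC))
E
```

```text
time_s: 1.3
ee_pos: [0.5081, -0.1883, 0.331]
tool_rot: [-3.14, 0.079, 0.001]
force: [-0.7, -1.0, 0.5]
gripper_width: 0.998
grasp_force: 0.0
time_s: 1.6
ee_pos: [0.5061, -0.1914, 0.3309]
tool_rot: [-3.14, 0.089, 0.001]
force: [-0.6, 0.4, -0.0]
gripper_width: 1.0
grasp_force: 0.0
1.6 [ 0.50608855 -0.19143352  0.33092827] [-3.14028519e+00  8.89498750e-02  1.27750939e-03] [-5.21414971e-01  7.47526378e-02  1.48684649e+00 -3.42989467e-04
  1.58073251e+00  1.10601376e+00] [ 0.00270874  0.00012697 -0.00314574  0.00262802 -0.00157234  0.00116973]
[[305.73430463   0.         256.89031015]
 [  0.         305.73430463 187.49307622]
 [  0.           0.           1.        ]] [[ 1.41238271e-04 -9.63239407e-01 -2.68644420e-01  6.67030499e-02]
 [ 9.99999835e-01 -1.33719392e-05  5.73690033e-04 -6.82799838e-04]
 [-5.56193144e-04 -2.68644457e-01  9.63239247e-01 -1.42128943e-01]
 [ 0.00000000e+00  0.00000000e+00  0.00000000e+00  1.00000000e+00]]
```

View pics/w1b.png

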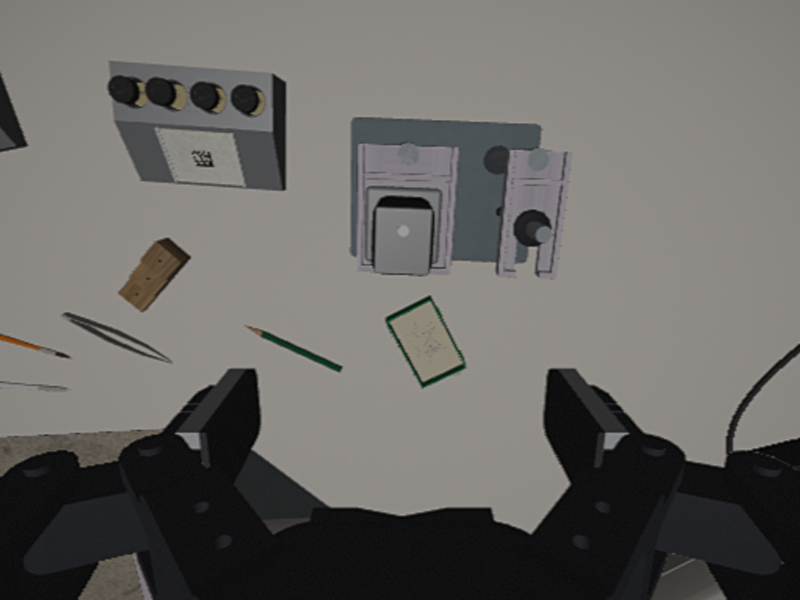

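The wrist view shows the reader butt at (403,240), the stand prongs at x=358–458, and the rack code at (203,158). I'll enlarge both.

```bash
python3 - <<'E'
from h import *
a=cv2.imread("pics/w1.png")
x=cv2.resize(a[85:185,222:298],None,fx=6,fy=6,interpolation=cv2.INTER_CUBIC)
y=cv2.resize(a[35:125,65:189],None,fx=2.7,fy=2.7,interpolation=cv2.INTER_CUBIC)
c=np.zeros((600,800,3),np.uint8);c[:600,:456]=x;c[:y.shape[0],460:460+y.shape[1]]=y
cv2.imwrite("pics/c2.png",c)
E
```

```text
(no output)
```

View pics/c2.png

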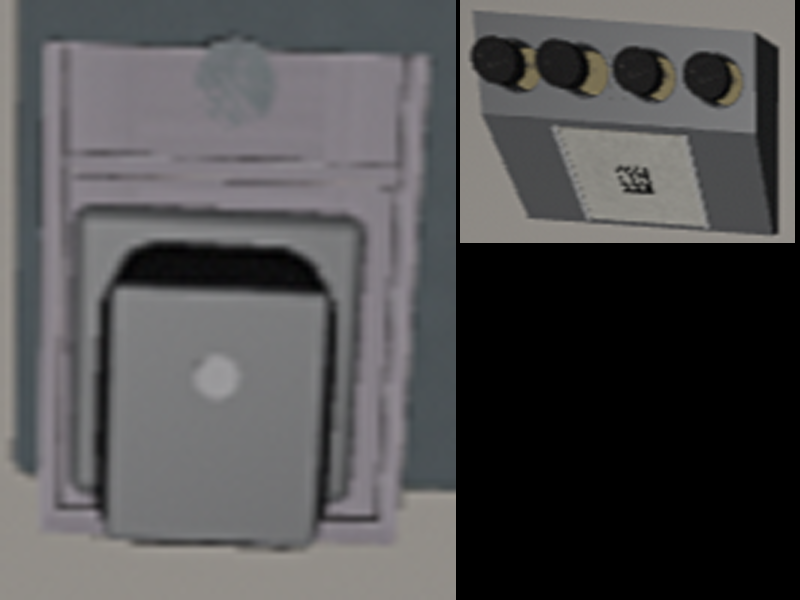

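```bash
cat >> h.py <<'E'
def wcam(d,p,r):
    T=np.eye(4);T[:3,:3]=R.from_rotvec(r).as_matrix();T[:3,3]=p
    return np.linalg.inv(T@d["T_tool_cam"])
E
python3 - <<'E'
from h import *
np.set_printoptions(precision=4,suppress=True)
d=np.load("pics/w1.png.npz");s=np.load("p1.npz");K=d["intrinsics"];W=wcam(d,s["p"],s["r"])
t=np.load("pics/top.png.npz");Kt,Wt=t["intrinsics"],t["world_to_cam"]
f=lambda u,v,z:unp(K,W,(u/6+222-.4,v/6+85-.4),z)[:2]
g=lambda u,v,z:unp(K,W,((u-460)/2.7+65-.3,v/2.7+35-.3),z)[:2]
P=dict(bTL=f(112,284,.22),bTR=f(328,293,.22),bBR=f(318,546,.22),bBL=f(105,538,.22),
cTL=f(80,205,.158),cTR=f(364,212,.158),cBR=f(345,500,.158),cBL=f(68,495,.158),
pTL=f(42,42,.155),pTR=f(432,55,.155),pBR=f(395,542,.155),pBL=f(40,530,.155),
code=g(635,179,.032),kTL=g(553,125,.05),kTR=g(690,136,.05),tl=g(483,112,.05),tr=g(757,131,.05),bl=g(474,12,.05),br=g(756,34,.05),fl=g(528,217,.014),fr=g(778,234,.014))
for k,v in P.items():print(k,v)
for q in"bcp":print(q,np.mean([P[q+k] for k in("TL","TR","BR","BL")],0))
for a,b in(("bTR","bTL"),("bBR","bBL"),("cTR","cTL"),("cBR","cBL"),("pTR","pTL"),("pBR","pBL"),("tr","tl"),("br","bl"),("fr","fl")):
    q=P[b]-P[a];print(a,b,np.linalg.norm(q),np.degrees(np.arctan2(-q[0],q[1])))
for a,b in(("bBL","bTL"),("bBR","bTR"),("cBL","cTL"),("cBR","cTR"),("pBL","pTL"),("pBR","pTR"),("tl","bl"),("tr","br"),("fl","tl"),("fr","tr")):
    q=P[b]-P[a];print(a,b,np.linalg.norm(q),np.degrees(np.arctan2(q[1],q[0])))
# triangulate code
o1,d1=ray(K,W,((635-460)/2.7+65-.3,179/2.7+35-.3));o2,d2=ray(Kt,Wt,(152/6+266-.4,215/6+144-.4))
ab=np.linalg.lstsq(np.c_[d1,-d2],o2-o1,rcond=None)[0];print(o1+d1*ab[0],o2+d2*ab[1])
E
```

```text
bTL [ 0.55   -0.1798]
bTR [ 0.5472 -0.2091]
bBR [ 0.5118 -0.2063]
bBL [ 0.5147 -0.1763]
cTL [ 0.5578 -0.1717]
cTR [ 0.554  -0.2192]
cBR [ 0.5048 -0.2142]
cBL [ 0.5085 -0.1659]
pTL [ 0.5843 -0.1672]
pTR [ 0.5786 -0.2316]
pBR [ 0.4961 -0.223 ]
pBL [ 0.5018 -0.1601]
code [ 0.5841 -0.0184]
kTL [0.6109 0.0099]
kTR [ 0.6021 -0.0557]
tl [0.6186 0.0424]
tr [ 0.6025 -0.0885]
bl [0.6626 0.037 ]
br [ 0.6457 -0.0936]
fl [0.5682 0.05  ]
fr [ 0.5516 -0.084 ]
b [ 0.5309 -0.1929]
c [ 0.5313 -0.1928]
p [ 0.5402 -0.1955]
bTR bTL 0.02948409334747816 -5.598917644006997
bBR bBL 0.03018112980769606 -5.452149153789855
cTR cTL 0.04768439359628812 -4.61854891103995
cBR cBL 0.048513571501304364 -4.297829380881747
pTR pTL 0.06464115688718007 -5.06004605702193
pBR pBL 0.06316117887229156 -5.229563279962384
tr tl 0.1319187679314673 -7.014461328077519
br bl 0.1317135137443496 -7.3608018122111085
fr fl 0.13503164659879244 -7.065075963047414
bBL bTL 0.035547444058114865 -5.672634107169969
bBR bTR 0.03547608020765294 -4.547131816671586
cBL cTL 0.04968595318421703 -6.767695493230366
cBR cTR 0.049390287607411244 -5.81912604866876
pBL pTL 0.08278858410903378 -4.910725132096281
pBR pTR 0.08298480802962639 -5.933134573395886
tl bl 0.04423642391306077 -7.032345945669008
tr br 0.04344067968985423 -6.758780287922953
fl tl 0.05102832907918418 -8.488717161606584
fr tr 0.05116239684213574 -4.998281998696668
[ 0.584  -0.0192  0.0341] [ 0.5845 -0.0191  0.0341]
```

```bash
python3 -m jog '[[[0.025,-0.001,-0.03],[0,0,-2]],[[0.025,-0.001,-0.07],[0,0,-2]],[[0.025,-0.001,-0.105],[0,0,-2]],[[0.025,-0.001,-0.135],[0,0,-2]],[[0.025,-0.001,-0.155],[0,0,-2]],[[0.025,-0.001,-0.161],[0,0,-2]],[[0.025,-0.001,-0.161],[0,0,-2]],[[0.025,-0.001,-0.161],[0,0,-2]]]'
python3 -c "
from h import *
s=state();print(s['ee_pos'],s['tool_rot'],s['force'])"
```

```text
time_s: 2.45
ee_pos: [0.5328, -0.1921, 0.1717]
tool_rot: [3.137, -0.141, 0.004]
force: [0.1, -1.2, -0.4]
gripper_width: 0.999
grasp_force: 0.0
[ 0.53279707 -0.19206833  0.17174836] [ 3.13733799 -0.14106262  0.0035489 ] [ 0.123779   -1.19786961 -0.42539878]
```

```bash
python3 -m jog '[[[0,0,0],[0,0,0]],[[0,0,0],[0,0,0]],[[0,0,0],[0,0,0]],[[0,0,0],[0,0,0]],[[0,0,0],[0,0,0]],[[0,0,0],[0,0,0]],[[0,0,0],[0,0,0]],[[0,0,0],[0,0,0]]]' -1 100
python3 -c "
from h import *
s=state();print(s['ee_pos'],s['tool_rot'],s['force'],s['wrist_torque'],s['grasp_force'])"
```

```text
time_s: 3.25
ee_pos: [0.5326, -0.192, 0.1713]
tool_rot: [3.137, -0.14, 0.003]
force: [-0.8, -2.4, 5.4]
gripper_width: 0.385
grasp_force: 99.9
[ 0.53263564 -0.19195109  0.17129009] [ 3.13690358e+00 -1.40080743e-01  2.59956532e-03] [-0.76613786 -2.37948348  5.40519156] [-0.34305104  0.10693858  0.05444077] 99.91435289382935
```

```bash
python3 -m jog '[[[0,0,0.004],[0,0,0]],[[0,0,0.008],[0,0,0]],[[0,0,0.012],[0,0,0]],[[0,0,0.012],[0,0,0]],[[-0.010,0.0009,0.012],[0,0,0]],[[-0.025,0.0023,0.012],[0,0,0]],[[-0.045,0.0041,0.012],[0,0,0]],[[-0.065,0.0059,0.012],[0,0,0]],[[-0.080,0.0073,0.013],[0,0,0]],[[-0.085,0.0077,0.03],[0,0,0]],[[-0.085,0.0077,0.06],[0,0,0]],[[-0.085,0.0077,0.072],[0,0,0]]]'
python3 -m jog '[[[0,0,0],[0,0,0]],[[0,0,0],[0,0,0]]]'
python3 - <<'E'
from h import *
s=state();print(s['time_s'],s['ee_pos'],s['tool_rot'],s['joint_pos'],s['force'],s['wrist_torque'])
np.savez("p2.npz",p=s["ee_pos"],r=s["tool_rot"])
d=snap("scene","pics/s3.png")
c=proj(d["intrinsics"],d["world_to_cam"],s["ee_pos"]+[0,0,-.05]).astype(int);print(c)
x0,y0=c[0]-65,c[1]-60;print(x0,y0)
cv2.imwrite("pics/c3.png",cv2.resize(d["pixels"][max(y0,0):y0+100,x0:x0+130,::-1],None,fx=6,fy=6,interpolation=cv2.INTER_CUBIC))
E
```

```text
time_s: 4.45
ee_pos: [0.4479, -0.1827, 0.2443]
tool_rot: [-3.138, 0.139, -0.005]
force: [0.6, -0.5, -2.2]
gripper_width: 0.384
grasp_force: 100.1
time_s: 4.65
ee_pos: [0.4468, -0.1827, 0.2414]
tool_rot: [-3.137, 0.139, 0.001]
force: [0.0, -0.3, -2.0]
gripper_width: 0.387
grasp_force: 100.1
4.65 [ 0.44676238 -0.18274058  0.24136807] [-3.13701417e+00  1.39390048e-01  1.45898559e-03] [-5.68359311e-01  1.03578861e-04  1.74713394e+00  8.31689939e-04
  1.39590167e+00  1.09110122e+00] [ 0.04912699 -0.34028799 -2.01546509] [ 0.06802768 -0.04891706  0.01064076]
[352 149]
287 89
```

View pics/c3.png

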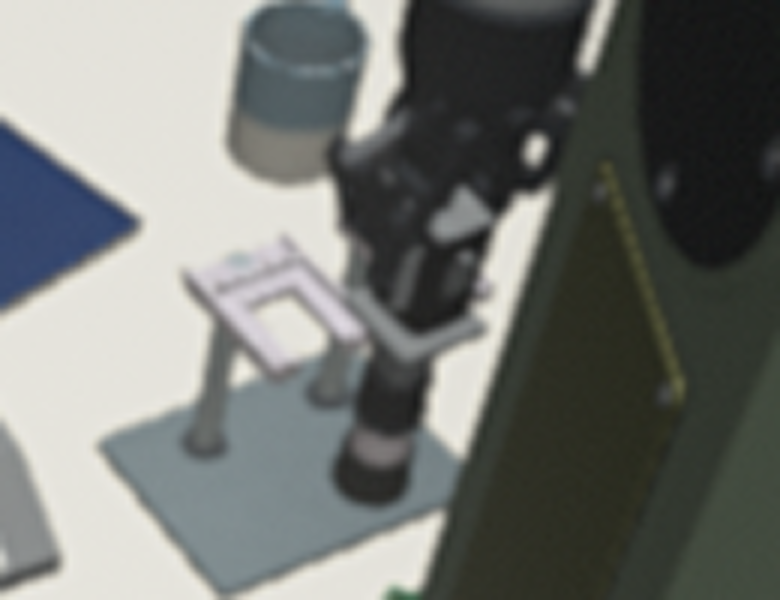

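The reader is clear of the fork, hanging straight in the grip. Next I'll compute the card pose for the tool.

```bash
cat > tgt.py <<'E'
from h import *
np.set_printoptions(precision=4,suppress=True)
s=state(); R0=R.from_rotvec(s["tool_rot"])
y=np.radians(-7.0); L=np.array([.5842,-.0188,.032])
Rl=(R.from_euler('z',y)*R.from_euler('y',-35,degrees=True))   # label axes
Rt=Rl*R.from_matrix(np.diag([1,-1,-1.]))                       # tool axes
off=lambda d:np.array([-.0013,0,.1213+d])
if __name__=="__main__":
    print(s["time_s"],s["ee_pos"],s["force"],s["wrist_torque"])
    for d in(.03,.012,0,-.005):
        print(d,"shift",L-Rt.apply(off(d))-s["ee_pos"])
    print("turn",(Rt*R0.inv()).as_rotvec(degrees=True),"step along tool z",Rt.apply([0,0,1]))
    q=Rl.inv().apply(s["ee_pos"]+R0.apply(off(0))-L); print("aim in label",q)
E
python3 tgt.py
```

```text
4.7 [ 0.4464 -0.1826  0.2407] [-0.3282  0.2985 -2.8   ] [ 0.0057  0.0614 -0.0121]
0.03 shift [ 0.0528  0.1743 -0.084 ]
0.012 shift [ 0.063   0.173  -0.0987]
0 shift [ 0.0698  0.1722 -0.1086]
-0.005 shift [ 0.0727  0.1718 -0.1127]
turn [ -3.809  -34.9339  -1.8828] step along tool z [ 0.5693 -0.0699 -0.8192]
aim in label [-0.0469 -0.1792  0.1395]
```

```bash
python3 -m jog '[[[0.0,0.02,0],[0,0,0]],[[0.0,0.055,0],[-0.8,-7,-0.4]],[[0.01,0.09,0],[-1.6,-14,-0.8]],[[0.02,0.125,-0.01],[-2.4,-21,-1.2]],[[0.03,0.155,-0.03],[-3.1,-28,-1.5]],[[0.04,0.172,-0.05],[-3.8,-34.9,-1.9]],[[0.05,0.174,-0.07],[-3.8,-34.9,-1.9]],[[0.053,0.174,-0.084],[-3.8,-34.9,-1.9]],[[0.053,0.174,-0.084],[-3.8,-34.9,-1.9]],[[0.053,0.174,-0.084],[-3.8,-34.9,-1.9]],[[0.053,0.174,-0.084],[-3.8,-34.9,-1.9]]]'
python3 tgt.py
python3 - <<'E'
from h import *
s=state()
np.savez("p3.npz",p=s["ee_pos"],r=s["tool_rot"])
d=snap("wrist","pics/w3.png")
cv2.imwrite("pics/w3b.png",cv2.resize(d["pixels"][:,:,::-1],(800,600),interpolation=cv2.INTER_CUBIC))
E
```

```text
time_s: 5.8
ee_pos: [0.5005, -0.0098, 0.1589]
tool_rot: [2.953, -0.183, 0.935]
force: [0.8, -0.5, -2.2]
gripper_width: 0.383
grasp_force: 100.1
5.8 [ 0.5005 -0.0098  0.1589] [ 0.8183 -0.4936 -2.2022] [0.0763 0.4861 0.014 ]
0.03 shift [-0.0013  0.0014 -0.0022]
0.012 shift [ 0.0089  0.0002 -0.017 ]
0 shift [ 0.0157 -0.0007 -0.0268]
-0.005 shift [ 0.0186 -0.001  -0.0309]
turn [0.0841 0.1344 0.1177] step along tool z [ 0.5693 -0.0699 -0.8192]
aim in label [ 0.0028 -0.0015  0.031 ]
```

View pics/w3b.png

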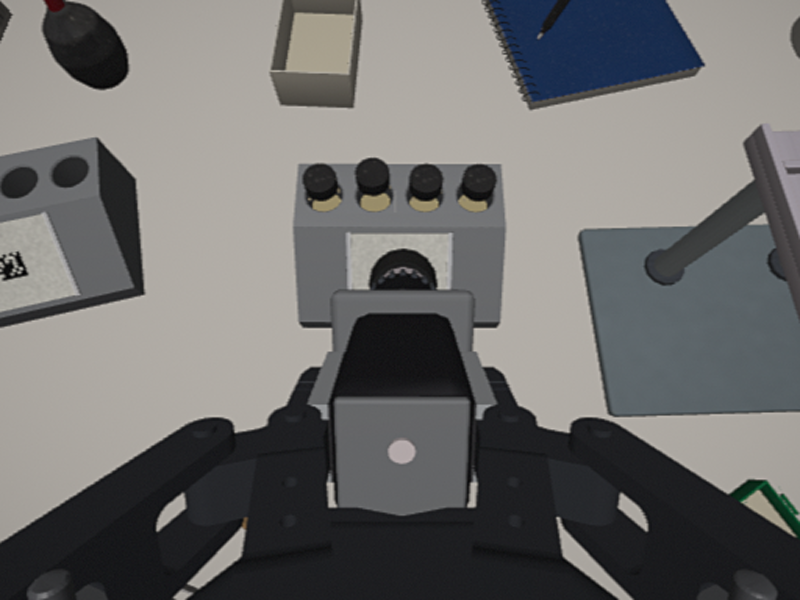

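The view shows the hood over the full rack's card, square to it. The card's top edge is at row 233, columns 347–452, and the hood centre is at about column 403. I'll check the card model by reprojection.

```bash
python3 - <<'E'
from h import *
import tgt
d=np.load("pics/w3.png.npz");s=np.load("p3.npz");W=wcam(d,s["p"],s["r"]);K=d["intrinsics"]
for p in([.027,.031,0],[.027,-.031,0],[.0312,.066,0],[.0312,-.066,0],[-.031,.066,0],[-.031,-.066,0]):
    print(p,proj(K,W,tgt.L+tgt.Rl.apply(p))*800/512+.3)
# reader model: collar front edge & hood rim
Rm=R.from_rotvec(s["r"])
for o in([-.0013+.025,.025,.0213-.008],[-.0013+.025,-.025,.0213-.008],[-.0013-.02,.0,.0213-.07],[-.0013+.02,0,.1213],[-.0013,.02,.1213],[-.0013,-.02,.1213]):
    print(o,proj(K,W,s["p"]+Rm.apply(o))*800/512+.3)
E
```

```text
[0.027, 0.031, 0] [349.8856 233.5002]
[0.027, -0.031, 0] [449.8447 233.4049]
[0.0312, 0.066, 0] [293.0012 226.7727]
[0.0312, -0.066, 0] [506.6234 226.5759]
[-0.031, 0.066, 0] [298.8332 322.2248]
[-0.031, -0.066, 0] [501.1093 321.9476]
[0.023700000000000002, 0.025, 0.0133] [476.8562 291.4491]
[0.023700000000000002, -0.025, 0.0133] [329.5419 291.4029]
[-0.0213, 0.0, -0.04870000000000001] [403.8463 540.9805]
[0.0187, 0, 0.1213] [402.5359 248.9442]
[-0.0013, 0.02, 0.1213] [437.515  283.5529]
[-0.0013, -0.02, 0.1213] [367.4916 283.5304]
```

```bash
python3 -m jog '[[[-0.0013,0.0014,-0.002],[0,0,0]],[[0.003,0.0009,-0.008],[0,0,0]],[[0.0078,0.0003,-0.0153],[0,0,0]],[[0.0078,0.0003,-0.0153],[0,0,0]],[[0.0078,0.0003,-0.0153],[0,0,0]],[[0.0078,0.0003,-0.0153],[0,0,0]]]'
python3 tgt.py
```

```text
time_s: 6.45
ee_pos: [0.5079, -0.0092, 0.1428]
tool_rot: [2.954, -0.183, 0.934]
force: [0.4, 0.3, -2.5]
gripper_width: 0.385
grasp_force: 100.1
6.45 [ 0.5079 -0.0092  0.1428] [ 0.4231  0.3219 -2.5273] [0.1199 0.5044 0.0763]
0.03 shift [-0.0087  0.0009  0.0139]
0.012 shift [ 0.0015 -0.0004 -0.0009]
0 shift [ 0.0083 -0.0012 -0.0107]
-0.005 shift [ 0.0112 -0.0016 -0.0148]
turn [0.0784 0.0752 0.0934] step along tool z [ 0.5693 -0.0699 -0.8192]
aim in label [-0.0006 -0.      0.0136]
```

```bash
python3 -m jog '[[[0.0009,-0.0001,-0.0012],[0,0,0]],[[0.0017,-0.0002,-0.0025],[0,0,0]],[[0.0023,-0.0003,-0.0033],[0,0,0]],[[0.0023,-0.0003,-0.0033],[0,0,0]]]'
python3 -m jog '[[[0.0011,-0.0001,-0.0016],[0,0,0]],[[0.0011,-0.0001,-0.0016],[0,0,0]],[[0.0011,-0.0001,-0.0016],[0,0,0]]]'
python3 tgt.py
```

```text
time_s: 6.85
ee_pos: [0.5101, -0.0095, 0.1396]
tool_rot: [2.954, -0.182, 0.934]
force: [1.2, 0.4, -2.0]
gripper_width: 0.391
grasp_force: 100.1
time_s: 7.15
ee_pos: [0.5114, -0.0096, 0.1383]
tool_rot: [2.953, -0.182, 0.935]
force: [-2.2, -0.6, 1.1]
gripper_width: 0.389
grasp_force: 100.2
7.15 [ 0.5114 -0.0096  0.1383] [-2.1747 -0.6056  1.096 ] [ 0.0128  0.5875 -0.0313]
0.03 shift [-0.0122  0.0013  0.0184]
0.012 shift [-0.002   0.      0.0036]
0 shift [ 0.0048 -0.0008 -0.0062]
-0.005 shift [ 0.0077 -0.0012 -0.0103]
turn [0.0903 0.1131 0.091 ] step along tool z [ 0.5693 -0.0699 -0.8192]
aim in label [-0.0002 -0.      0.0079]
```

```bash
python3 -m jog '[[[0.0006,-0.0001,-0.0008],[0,0,0]],[[0.0011,-0.0001,-0.0016],[0,0,0]],[[0.0017,-0.0002,-0.0025],[0,0,0]],[[0.0023,-0.0003,-0.0033],[0,0,0]],[[0.0023,-0.0003,-0.0033],[0,0,0]],[[0.0023,-0.0003,-0.0033],[0,0,0]]]'
python3 tgt.py
```

```text
time_s: 7.75
ee_pos: [0.5137, -0.0099, 0.135]
tool_rot: [2.953, -0.182, 0.935]
force: [-4.7, 0.3, 4.3]
gripper_width: 0.387
grasp_force: 100.6
7.75 [ 0.5137 -0.0099  0.135 ] [-4.7082  0.3184  4.3161] [-0.0014  0.6331 -0.0352]
0.03 shift [-0.0146  0.0016  0.0217]
0.012 shift [-0.0044  0.0003  0.007 ]
0 shift [ 0.0025 -0.0005 -0.0028]
-0.005 shift [ 0.0053 -0.0009 -0.0069]
turn [0.0894 0.1136 0.092 ] step along tool z [ 0.5693 -0.0699 -0.8192]
aim in label [-0.0002 -0.      0.0038]
```

Contact force is about 8.3 N, so the hood is about 5 mm in. Holding still.

```bash
for i in 1; do python3 -m jog '[[[0,0,0],[0,0,0]],[[0,0,0],[0,0,0]],[[0,0,0],[0,0,0]],[[0,0,0],[0,0,0]],[[0,0,0],[0,0,0]],[[0,0,0],[0,0,0]],[[0,0,0],[0,0,0]],[[0,0,0],[0,0,0]],[[0,0,0],[0,0,0]],[[0,0,0],[0,0,0]],[[0,0,0],[0,0,0]],[[0,0,0],[0,0,0]]]'; done
python3 -m jog '[[[0,0,0],[0,0,0]],[[0,0,0],[0,0,0]],[[0,0,0],[0,0,0]],[[0,0,0],[0,0,0]],[[0,0,0],[0,0,0]],[[0,0,0],[0,0,0]]]'
python3 -m jog '[[[-0.003,0.0003,0.0041],[0,0,0]],[[-0.006,0.0006,0.0082],[0,0,0]],[[-0.012,0.0012,0.018],[0,0,0]],[[-0.022,0.0025,0.034],[0,0,0]],[[-0.032,0.0035,0.05],[0,0,0]],[[-0.032,0.0035,0.05],[0,0,0]],[[-0.032,0.0035,0.05],[0,0,0]]]'
python3 - <<'E'
from tgt import *
print(s["ee_pos"],s["force"],s["wrist_torque"],s["joint_pos"])
Rp=R.from_rotvec([3.137,-.140,.0026])
print("back",(Rp*R0.inv()).as_rotvec(degrees=True), np.array([.4470,-.1843,.245])-s["ee_pos"])
E
```

```text
time_s: 8.95
ee_pos: [0.5137, -0.0099, 0.135]
tool_rot: [2.953, -0.182, 0.935]
force: [-4.3, -0.8, 4.2]
gripper_width: 0.383
grasp_force: 100.6
time_s: 9.55
ee_pos: [0.5137, -0.0099, 0.135]
tool_rot: [2.953, -0.182, 0.935]
force: [-4.7, -0.6, 3.8]
gripper_width: 0.386
grasp_force: 100.6
time_s: 10.25
ee_pos: [0.4815, -0.0064, 0.1849]
tool_rot: [2.953, -0.183, 0.935]
force: [-0.4, 0.4, -2.7]
gripper_width: 0.384
grasp_force: 100.3
[ 0.4815 -0.0064  0.1849] [-0.4048  0.4108 -2.6697] [0.0997 0.5233 0.0077] [-0.2355 -0.3139  2.2635  0.1146  0.5843  1.3829]
back [ 3.724  34.8591  1.8771] [-0.0345 -0.1779  0.0601]
```

```bash
python3 -m jog '[[[0,-0.02,0.03],[0.7,7,0.4]],[[-0.01,-0.055,0.05],[1.5,14,0.8]],[[-0.02,-0.09,0.06],[2.2,21,1.1]],[[-0.03,-0.125,0.06],[3,28,1.5]],[[-0.034,-0.155,0.06],[3.72,34.9,1.88]],[[-0.034,-0.175,0.06],[3.72,34.9,1.88]],[[-0.034,-0.178,0.06],[3.72,34.9,1.88]],[[-0.034,-0.178,0.06],[3.72,34.9,1.88]],[[-0.034,-0.178,0.06],[3.72,34.9,1.88]],[[-0.034,-0.178,0.06],[3.72,34.9,1.88]]]'
python3 - <<'E'
from tgt import *
print(s["ee_pos"],s["tool_rot"],s["force"],s["wrist_torque"])
Rp=R.from_rotvec([3.137,-.140,.0026])
print("back",(Rp*R0.inv()).as_rotvec(degrees=True), np.array([.5334,-.192,.1713])+[-.085,.0077,.012]-s["ee_pos"])
np.savez("p4.npz",p=s["ee_pos"],r=s["tool_rot"])
d=snap("wrist","pics/w4.png")
cv2.imwrite("pics/w4b.png",cv2.resize(d["pixels"][:,:,::-1],(800,600),interpolation=cv2.INTER_CUBIC))
E
```

```text
time_s: 11.25
ee_pos: [0.4473, -0.1832, 0.2446]
tool_rot: [3.138, -0.138, 0.0]
force: [-0.5, 0.0, -2.2]
gripper_width: 0.385
grasp_force: 100.2
[ 0.4473 -0.1832  0.2446] [ 3.1376 -0.138   0.0002] [-0.4614  0.0351 -2.1976] [ 0.0165  0.0154 -0.0143]
back [-0.0319 -0.0861 -0.0746] [ 0.0011 -0.0011 -0.0613]
```

View pics/w4b.png

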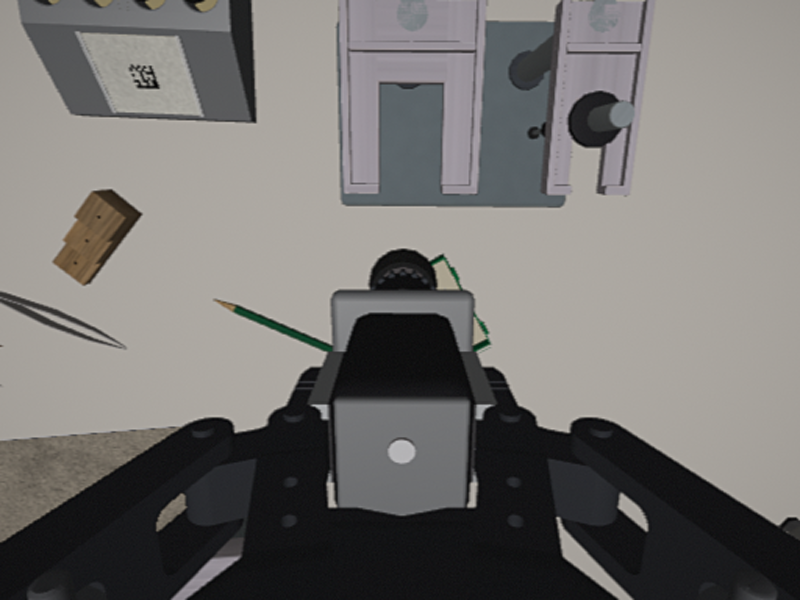

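The fork slot spans columns 379–441 (centre about 410) and the prong tips are at row 193. The reader is at column 402, so it originally hung off-centre by a couple of mm. I'll compute the seat from this view.

```bash
python3 - <<'E'
from tgt import *
d=np.load("pics/w4.png.npz");q=np.load("p4.npz");W=wcam(d,q["p"],q["r"]);K=d["intrinsics"]
f=lambda u,v,z:unp(K,W,((u-.3)/800*512,(v-.3)/600*384),z)
tips=(f(342,193,.15)+f(479,193,.15))/2; sl=(f(379.5,187,.15)+f(441.5,187,.15))/2; sb=(f(379.5,84,.15)+f(441.5,84,.15))/2
rid=(f(348,100,.155)+f(475.5,100,.155))/2
print(tips,sl,sb,rid, np.degrees(np.arctan2(sb[1]-sl[1],sb[0]-sl[0])))
ax=np.array([np.cos(np.radians(-5.2)),np.sin(np.radians(-5.2)),0])
for n,c in(("tips",tips),("slot",sl),("back",sb),("ridge",rid)):
    c=c.copy(); al=(c-tips)@ax; seat=c+ax*(.034-al); print(n,seat, al)
tcp=q["p"]+R0.apply([0.0013,0,0])
E
```

```text
[ 0.498  -0.1916  0.15  ] [ 0.5009 -0.1918  0.15  ] [ 0.5469 -0.1957  0.15  ] [ 0.5394 -0.1955  0.155 ] -4.744094038641321
tips [ 0.5319 -0.1947  0.15  ] 0.0
slot [ 0.5319 -0.1947  0.15  ] 0.002850196105708206
back [ 0.5319 -0.1943  0.15  ] 0.049005934310161786
ridge [ 0.5319 -0.1948  0.155 ] 0.04159912693378869
```

```bash
python3 -m jog '[[[0.0012,-0.0036,-0.025],[0,0,0]],[[0.0012,-0.0036,-0.055],[0,0,0]],[[0.0012,-0.0036,-0.0613],[0,0,0]],[[0.0012,-0.0036,-0.0613],[0,0,0]],[[0.015,-0.0049,-0.0613],[0,0,0]],[[0.032,-0.0064,-0.0613],[0,0,0]],[[0.049,-0.008,-0.0613],[0,0,0]],[[0.066,-0.0095,-0.0613],[0,0,0]],[[0.08,-0.0108,-0.0613],[0,0,0]],[[0.0859,-0.0113,-0.0613],[0,0,0]],[[0.0859,-0.0113,-0.0613],[0,0,0]],[[0.0859,-0.0113,-0.0613],[0,0,0]]]'
python3 -m jog '[[[0,0,0],[0,0,0]]]'
```

```text
time_s: 12.5
ee_pos: [0.5333, -0.1957, 0.1841]
tool_rot: [3.137, -0.14, 0.001]
force: [0.4, -0.3, -2.4]
gripper_width: 0.387
grasp_force: 100.2
time_s: 12.6
ee_pos: [0.5329, -0.1956, 0.1837]
tool_rot: [3.137, -0.14, -0.0]
force: [-0.0, -0.1, -2.1]
gripper_width: 0.385
grasp_force: 100.2
```

```bash
python3 -m jog '[[[0,0.001,-0.002],[0,0,0]],[[0,0.001,-0.004],[0,0,0]],[[0,0.001,-0.006],[0,0,0]],[[0,0.001,-0.008],[0,0,0]],[[0,0.001,-0.01],[0,0,0]],[[0,0.001,-0.0115],[0,0,0]],[[0,0.001,-0.0115],[0,0,0]],[[0,0.001,-0.0115],[0,0,0]]]'
python3 -m jog '[[[0,0,-0.0005],[0,0,0]],[[0,0,-0.001],[0,0,0]],[[0,0,-0.001],[0,0,0]]]'
```

```text
time_s: 13.4
ee_pos: [0.5335, -0.1947, 0.1719]
tool_rot: [3.137, -0.14, 0.0]
force: [0.2, 0.0, -2.1]
gripper_width: 0.385
grasp_force: 100.2
time_s: 13.7
ee_pos: [0.5336, -0.1948, 0.1713]
tool_rot: [3.137, -0.14, 0.001]
force: [-0.0, 0.1, -0.7]
gripper_width: 0.388
grasp_force: 100.7
```

```bash
python3 -m jog '[[[0,0,-0.0004],[0,0,0]],[[0,0,-0.0004],[0,0,0]]]'
python3 -m jog '[[[0,0,0],[0,0,0]],[[0,0,0],[0,0,0]],[[0,0,0],[0,0,0]],[[0,0,0],[0,0,0]],[[0,0,0],[0,0,0]],[[0,0,0],[0,0,0]],[[0,0,0],[0,0,0]],[[0,0,0],[0,0,0]]]' 1
python3 -m jog '[[[0,0,0.01],[0,0,0]],[[0,0,0.03],[0,0,0]],[[0,0,0.06],[0,0,0]],[[0,0,0.1],[0,0,0]],[[-0.03,0,0.14],[0,0,0]],[[-0.03,0,0.16],[0,0,0]],[[-0.03,0,0.16],[0,0,0]],[[-0.03,0,0.16],[0,0,0]]]'
python3 - <<'E'
from h import *
s=state()
np.savez("p5.npz",p=s["ee_pos"],r=s["tool_rot"])
d=snap("wrist","pics/w5.png")
K=d["intrinsics"];W=wcam(d,s["p"] if "p" in s else s["ee_pos"],s["tool_rot"])
u,v=proj(K,W,np.array([.532,-.1947,.17])).astype(int);x0,y0=u-38,v-45;print(x0,y0)
cv2.imwrite("pics/c5.png",cv2.resize(d["pixels"][y0:y0+90,x0:x0+76,::-1],None,fx=6,fy=6,interpolation=cv2.INTER_CUBIC))
E
```

```text
time_s: 13.9
ee_pos: [0.5336, -0.1948, 0.1713]
tool_rot: [3.137, -0.14, 0.001]
force: [-0.3, 0.7, 2.7]
gripper_width: 0.387
grasp_force: 100.9
time_s: 14.7
ee_pos: [0.5334, -0.1947, 0.1706]
tool_rot: [3.137, -0.14, 0.0]
force: [-0.1, -0.3, 0.6]
gripper_width: 1.003
grasp_force: 0.0
time_s: 15.5
ee_pos: [0.5036, -0.1947, 0.3311]
tool_rot: [3.136, -0.14, 0.002]
force: [-0.3, 0.2, 0.3]
gripper_width: 1.0
grasp_force: 0.0
216 97
```

View pics/c5.png

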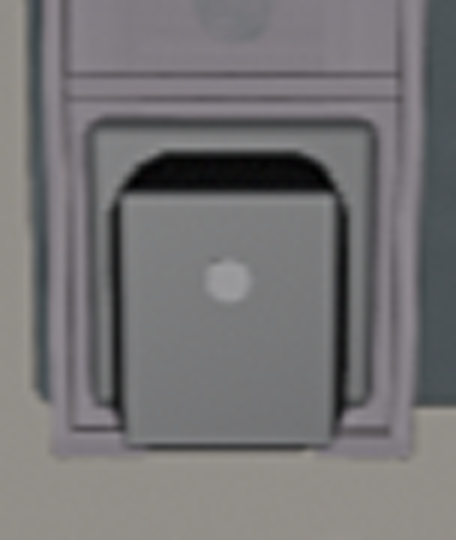

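The collar (crop x 88–378, y 117–405) lies centred inside the recess ridges (crop x 70–400, y 97–430), level and released. Handing in.

```bash
python3 -c "
from plant import job_done
print(job_done())"
```

```text
the job is handed in; nothing more can be done
None
```

The full rack's code was pressed at about 8 N, which is roughly 5 mm of hood travel, and held still for about 1.8 s; the reader is back in its own fork, seated and released, and the job is handed in at about 15.5 s with no verdict returned.

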